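# Ready a rotary microtome for coarse trimming

### The job

Get the microtome ready for coarse trimming: push the steel section waste tray fully home under the blade holder, against its rear stop, and slide the trim lever on the machine's left shoulder away from the front, past its first notch, all the way to its second stop, so that both stay there. Only push with the fingertips: do not lift or tip the tray, keep off the blade holder, and leave everything else where it lies.

Things in the scene. Friction and masses are not known exactly. Their poses are not given: they have to be found in the camera images.
- microtome: Fixed white rotary microtome on a grey base plate. Origin at table level; x from its front (robot side) to its back, y to its left, z up. In its frame, mm: base plate x -240..210, y -170..190, top z 25; hood x 20..210, y -170..70, top z 270; left shoulder x -145..200, y 70..190, flat top z 190. Handwheel (right side) and feed wheel (left side) stand out at x 35..205.
- head_front (a point): Middle of the front of the specimen head with its wax block, a fixed part on the front of the hood, at microtome x -30, y -40, z 172 mm. The head is 50 mm deep, 62 mm wide, 50 mm high, with a small screw up to z 215.
- tray_stop (a point): Foot of the rear stop of the tray bay: middle of its front face on the base plate, at microtome x -40, y -40, z 25 mm. From it two fixed side rails (12 mm high, 8 mm thick, inner faces at microtome y -118 and y 38) run to the front, to microtome x -235.
- blade_holder: Fixed steel blade holder with the bare blade, a bridge over the tray bay. Do not touch. In the microtome's frame, mm: x -100..-44, y -152..72, underside of the bridge at z 71, blade edge (topmost) at z 152. Origin: on the base plate under its middle (microtome x -72, y -40, z 25), axes as the microtome's.
- waste_tray: Loose open steel tray, 130 mm deep (x) by 150 wide (y), 0.25 to 0.5 kg, axes as the microtome's; slides on the base plate between the rails with 3 mm play each side. Origin: centre of its underside. Front plate 45 mm high, 4 thick, outside at x -65; other walls 22 to 28 high. Starts 40 to 55 mm drawn out to the front; home, its back meets the stop, origin at microtome x -105, y -40, z 25. Slides at 1 to 6 N.
- trim_lever (a joint): Trim lever angle, rad: 0 = zero stop, leaning to the front; 0.30 = first notch (fine trim), upright; 0.60 = second stop (coarse trim), leaning to the back. A spring draws it into these three places; the humps between are at 0.15 and 0.45: let go short of a hump it springs back, beyond it runs on to the next place (within 0.03 of a hump it may stick). Leaving a place takes about 8 N at the knob.
- trim_knob (a point): Centre of the lever's black knob, 25 mm in diameter, 38 mm long along the lever (19 mm either side of this point), on a steel stem 10 mm thick from a slot in the left shoulder's top. Moves on an arc of 135 mm radius about trim_pivot, at microtome y 135: x -110, z 244 mm at zero; x -70, z 250 at the first notch; x -30, z 244 at the second stop.
- trim_pivot (a point): The lever's pivot inside the left shoulder, at microtome x -70, y 135, z 115 mm; the lever turns about the microtome's y axis through it.
- wax_block: Bystander: wax block on a white cassette, 40 x 28 x 15 mm, lying on the left shoulder behind the lever. Origin: centre of its underside.
- base_mould: Bystander: small steel embedding mould, 26 x 38 x 12 mm, on the base plate in front of the left shoulder. Origin: centre of its underside.
- slide_box: Bystander: white slide mailer, 85 x 32 x 22 mm, lying on the table to the right, beyond the forceps. Origin: centre of its underside.
- forceps: Bystander: steel forceps, 130 mm long along its x, lying on the table to the right of the base plate. Origin: its middle, at table level.
- brush_pot: Bystander: glass pot with brushes, 72 mm in diameter, 165 mm tall with the brushes, on the table left of the machine. Origin: centre of its underside.
- reagent_bottle: Bystander: amber bottle, 64 mm in diameter, 150 mm tall, on the table left of the machine. Origin: centre of its underside.
- cassette_rack: Bystander: grey tray with a row of white cassettes, 120 x 70 x 47 mm, on the table left of the machine. Origin: centre of its underside.
There are look-alikes about, which are no part of the job. Of the things like the waste_tray, leave any that is green, orange or pink; of the rest the smaller one is meant.

How it is judged:
By the outcome, as a careful person would: the job done as asked, in the order asked, and still so for the second after the job is handed in, with the robot touching nothing.
It also fails if it takes over 43 s, if anything falls off the work surface, if the arm or the gripper's body presses on something with over 40 N, if the wrist force passes 120 N, or if a joint passes its speed limit or range.

### The arm

A 6-joint arm with a two-finger parallel gripper is mounted at the origin on the work surface. World frame = base frame: x ahead of the robot, y to its left, z up, the work surface at z = 0. Lengths are in m, angles in rad, forces in N, time in s.
With the tool pointing down it reaches from about 0.275 to 0.75 m from the base axis. Payload 10.2 kg.
Tool frame: the origin (TCP) lies at the very end of the fingers, on their centre line; the grasp point (between the pads) lies 19 mm behind it; z points along the fingers, x is the direction in which the jaws open and shut, and the axes are right-handed (so a half turn about z gives the same grasp; the last joint's range is limited). The gripper opens to 88 mm and grips with 3 to 60 N. Pads are 18 mm wide; open, the fingers measure 123 mm over their backs; the gripper's body (75 mm by 187 mm) begins 45 mm behind the grasp point.
Start: joints at [-1.521, 0.313, 1.498, -0, 1.331, -0.223], TCP at [0.141, -0.506, 0.239] pointing down, gripper open.
Joint ranges: [-2.94, 2.94], [-0.97, 2.17], [0.19, 2.56], [-1.23, 4.37], [0.02, 3.11], [-2.88, 2.88]. Speed limits (rad/s): [2.39, 2.39, 3.01, 3.14, 3.14, 3.14].

### API

Orientations are given as a unit quaternion [w, x, y, z].
In Python, from plant import env gives the robot as it stands. The module is installed in compiled form; this text tells all that it offers.
- The arm moves only by the tool jog_arm, never from a script. Its argument "increments" is text: rows parted by semicolons, each of 7 numbers parted by spaces: the shift along the tool's x, y, z in mm, then the turn, a rotation vector about the tool's x, y, z in degrees, then the finger opening in mm, from 0 to 88.1. A call has 1 to 8 rows; each row shifts and turns the commanded pose from where the row before left it, along the tool's axes as they then stand; what a row does not reach is not made up. A row lasts 1/10 s, in which the tool goes at most 50 mm and 8.59 degrees, less where a joint would pass 70% of its speed; a pose out of reach is approached as far as the arm can. A call with a gripper value outside its range is refused whole. The fingers move at their own pace and stop on an object; "squeeze" is the grip in N (left out, the last holds). Time passes only in rows, so rows that do not move let the fingers close. It gives the time, the measured TCP pose, the force and the opening at its end, in the units of the state.
- env.observe(): the state, without advancing time (a new reading comes with each control period).
- env.snapshot(name): name is "scene" or "top" or "wrist"; returns a dict with "color" (480x640x3 uint8, red, green, blue), "range_z" (480x640 float32, m along the optical axis (not along the pixel's ray), 0 where there is no reading), "fovy" (degrees; the focal length in pixels is half the picture's height over the tangent of half this angle, whatever the lens; pixels are square), "cx", "cy" (the principal point, pixels), "distortion" ([k1, k2, p1, p2, k3] as OpenCV has them; the pictures are not rectified), "R" (3x3) and "t" (3): a world point X has camera coordinates R X + t. Camera axes: x right, y down, z forward; pixel columns grow to the right and rows downward; lengths in m; the calibration is good to about 2 mm. A picture is of the moment at which its call begins.
- env.job_done(): hands the job in, once; it reports no verdict.
The state is a dict: "t": time; "qpos": joint angles; "joint_velocities": joint speeds; "joint_efforts": joint torques, N m; "eef_pos": TCP position; "tool_rot": TCP orientation; "ft_force": force on the tool from outside, world axes, zero at the start; "wrist_torque": the same for the moment, N m; "finger_gap": finger opening in m.
Only numpy, scipy, OpenCV 4.12 (cv2) and the standard library are available. Lean on these libraries where they do the work, as an engineer would, in place of code of your own. Each camera call takes 0.05 s, during which the arm holds its last target.

## Working session

There is one attempt and no reset: what is moved stays moved. The work goes in short steps, Python scripts to look and compute and a tool call to move; the robot and the scene stay as the last step left them, time stands still between calls to the robot, and variables do not carry over. Pictures are saved under pics/ and viewed, and the job is handed in when it is done.

Besides the shell and the picture viewer there is one more tool, called after "Request:" as a command line: name --argument value ..., lists and objects as JSON in quotes. jog_arm: Moves the arm, as the interface text tells. Its arguments: {"type":"object","properties":{"increments":{"type":"string"},"squeeze":{"type":"number"}},"required":["increments"]}

```bash
mkdir -p pics; cat > h.py <<'E'
import numpy as np, cv2
from plant import env
def snap(n,fn):
    s=env.snapshot(n); cv2.imwrite('pics/'+fn+'.png',s['color'][:,:,::-1]); np.savez('pics/'+fn+'.npz',**s); return s
def load(fn): return dict(np.load('pics/'+fn+'.npz'))
def K(s):
    f=240/np.tan(np.radians(float(s['fovy']))/2); return np.array([[f,0,s['cx']],[0,f,s['cy']],[0,0,1]],float)
def ray(s,px):
    p=cv2.undistortPoints(np.array(px,float).reshape(-1,1,2),K(s),s['distortion']).reshape(-1,2)
    d=np.c_[p,np.ones(len(p))]; R=s['R']; return -R.T@s['t'], d@R
def onz(s,px,z):
    c,d=ray(s,px); return c+d*((z-c[2])/d[:,2])[:,None]
def depthpt(s,px):
    c,d=ray(s,px); z=np.array([s['range_z'][int(round(v)),int(round(u))] for u,v in np.array(px).reshape(-1,2)]); return c+d*z[:,None]
def proj(s,P):
    r,_=cv2.Rodrigues(s['R']); return cv2.projectPoints(np.array(P,float).reshape(-1,3),r,s['t'],K(s),s['distortion'])[0].reshape(-1,2)
E
python3 - <<'E'
from h import *
for n in ['scene','top','wrist']:
    s=snap(n,n+'0'); print(n,s['fovy'],s['cx'],s['cy'],s['distortion'],-s['R'].T@s['t'],s['R'][2])
print(env.observe())
E
```

```text
scene 45.686374944258304 318.7941852467064 238.1842915881842 [-0.11858969  0.          0.          0.          0.        ] [1.09128361 0.28661908 1.33870447] [-0.42167465 -0.28456082 -0.86093881]
top 56.1481094640821 314.97295567266985 234.77873889170445 [0.00552815 0.         0.         0.         0.        ] [ 0.24693994 -0.07597756  1.30623114] [ 0.21474567 -0.02578505 -0.97632957]
wrist 69.96428297143619 320.97439189663777 237.55719577852244 [0.01029399 0.         0.         0.         0.        ] [ 0.21632722 -0.4853789   0.38548667] [-0.29062551 -0.08100892 -0.95340147]
{'t': 0.15, 'qpos': array([-1.52138534e+00,  3.13304658e-01,  1.49819331e+00, -4.03114327e-05,
        1.33098284e+00, -2.23402109e-01]), 'joint_velocities': array([ 0.00160352, -0.00077466, -0.00234431, -0.00118413,  0.00205512,
        0.00015867]), 'joint_efforts': array([ 1.18331704e-03, -4.02305317e+01, -2.52320266e+01,  6.93408167e-02,
        3.43275256e-02, -6.57846863e-05]), 'eef_pos': array([ 0.14142633, -0.50542579,  0.23832721]), 'tool_rot': array([-3.27518560e-04,  7.96696474e-01, -6.04379459e-01, -3.00533413e-04]), 'ft_force': array([0.28570866, 0.06105366, 0.00413748]), 'wrist_torque': array([ 0.01367973, -0.04765163, -0.01266327]), 'finger_gap': 0.08818560714349125}
```

View pics/scene0.png

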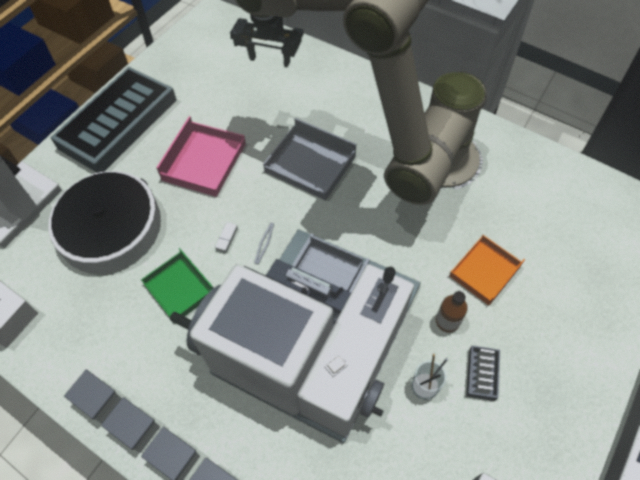

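View pics/top0.png

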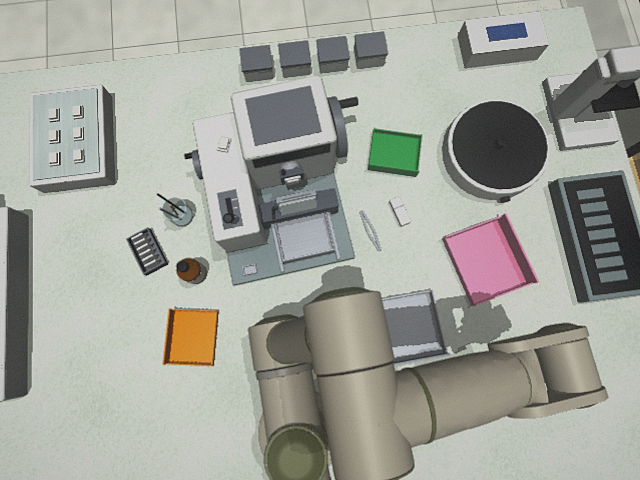

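Tray candidates in the top view are the one in the bay (306,238), a large grey one on the table (415,325), green (395,150), orange (190,337) and pink (490,258). The coloured ones are excluded. Of the two greys, the one in the bay looks smaller, and I'll check that in a crop.

```bash
python3 - <<'E'
from h import *
s=load('top0'); c=s['color'][70:295,170:370,::-1]; cv2.imwrite('pics/c1.png',cv2.resize(c,None,fx=2.66,fy=2.66,interpolation=cv2.INTER_CUBIC))
s=load('scene0'); c=s['color'][220:440,180:430,::-1]; cv2.imwrite('pics/c2.png',cv2.resize(c,None,fx=2.66,fy=2.66,interpolation=cv2.INTER_CUBIC))
E
```

```text
(no output)
```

View pics/c1.png

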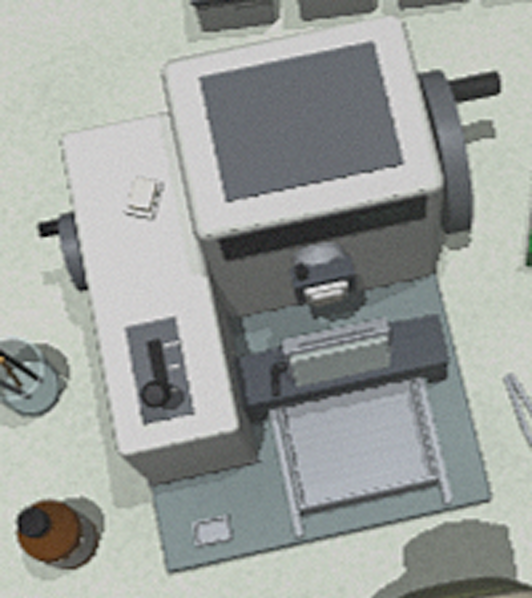

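View pics/c2.png

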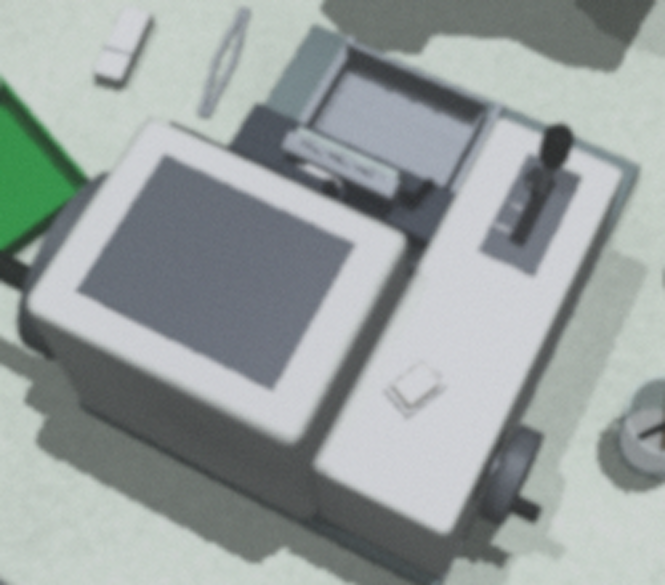

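```bash
cat > fit.py <<'E'
from h import *
def rigid(M,W):
    M=np.array(M);W=np.array(W);mc=M.mean(0);wc=W.mean(0)
    a=M-mc;b=W-wc; th=np.arctan2((a[:,0]*b[:,1]-a[:,1]*b[:,0]).sum(),(a*b).sum())
    R=np.array([[np.cos(th),-np.sin(th)],[np.sin(th),np.cos(th)]]); t=wc-R@mc
    return th,R,t,(M@R.T+t-W)
E
python3 - <<'E'
from fit import *
t=load('top0'); s=load('scene0')
def q(c,o): return (np.array(c)+.5)/2.66-.5+o
T=(170,70); S=(180,220)
obs=[(t,q((168,571),T),(-240,190,25)),(t,q((490,498),T),(-240,-170,25)),
(t,q((118,450),T),(-145,190,190)),(t,q((237,427),T),(-145,70,190)),(t,q((62,133),T),(200,190,190)),
(s,q((637,168),S),(-240,190,25)),(s,q((316,26),S),(-240,-170,25)),
(s,q((626,166),S),(-145,190,190)),(s,q((502,112),S),(-145,70,190)),(s,q((450,535),S),(200,190,190)),(s,q((314,465),S),(200,70,190)),
]
M=[np.array(m[:2])/1e3 for _,_,m in obs];W=[onz(c,[p],m[2]/1e3)[0][:2] for c,p,m in obs]
for sel in [range(0,5),range(5,11),range(11)]:
    th,R,tt,r=rigid([M[i] for i in sel],[W[i] for i in sel]); print(np.degrees(th),tt); print((r*1000).round(1).tolist())
# knob by depth
for c,n,p in [(t,'top',(155,395)),(s,'scene',(556,145))]:
    px=q(p,T if n=='top' else S); print(n,px,depthpt(c,[px]),onz(c,[px],.244))
E
```

```text
5.000980433339408 [ 0.67239554 -0.02533204]
[[0.9, 2.2], [-1.2, -2.9], [-3.8, 1.6], [-1.0, -3.1], [5.1, 2.2]]
5.614135823418428 [ 0.67392301 -0.020873  ]
[[-6.4, 2.8], [-2.3, -4.7], [0.9, 2.7], [1.7, -2.1], [2.2, 2.7], [3.9, -1.3]]
5.404984154448864 [ 0.67332903 -0.02264807]
[[0.7, 3.1], [1.1, -1.8], [-4.1, 3.1], [-0.5, -1.5], [4.6, 6.2], [-6.4, 1.9], [-3.6, -5.6], [1.0, 1.5], [1.3, -3.4], [2.4, 0.3], [3.6, -3.8]]
top [227.95864662 218.18421053] [[0.54398754 0.09789131 0.26252757]] [[0.54926066 0.10097779 0.244     ]]
scene [388.71052632 274.19924812] [[0.55914618 0.10358891 0.26081333]] [[0.5508457  0.10073393 0.244     ]]
```

Request:
jog_arm --increments "-28 -27 -5 0 0 0 88;-28 -27 -5 0 0 0 88;-28 -27 -5 0 0 0 88;-28 -27 -5 0 0 0 88;-28 -27 -5 0 0 0 88;-28 -27 -5 0 0 0 88;-28 -27 -5 0 0 0 88;-28 -27 -5 0 0 0 88"

```text
t: 0.95
eef_pos: [0.2895, -0.2301, 0.2789]
tool_rot: [-0.0, 0.797, -0.605, 0.0]
ft_force: [0.6, -0.7, 0.3]
finger_gap: 0.0878
```

Request:
jog_arm --increments "-28 -27 -5 0 0 0 88;-28 -27 -5 0 0 0 88;-28 -27 -5 0 0 0 88;-28 -27 -5 0 0 0 88;0 0 0 0 0 5 88;0 0 0 0 0 5.3 88;0 0 0 0 0 0 88"

```text
t: 1.65
eef_pos: [0.3629, -0.0944, 0.2986]
tool_rot: [0.0, 0.739, -0.673, -0.0]
ft_force: [0.4, 0.1, 0.1]
finger_gap: 0.088
```

```bash
python3 - <<'E'
from h import *
snap('wrist','w1'); snap('top','t1'); o=env.observe(); print(o['t'],o['eef_pos'],o['tool_rot'],o['ft_force'])
E
```

```text
1.75 [ 0.3628389  -0.0947914   0.29863995] [ 2.11878608e-05  7.39951701e-01 -6.72659993e-01 -1.12725115e-04] [ 0.48031656 -1.01000897  0.51559977]
```

View pics/w1.png

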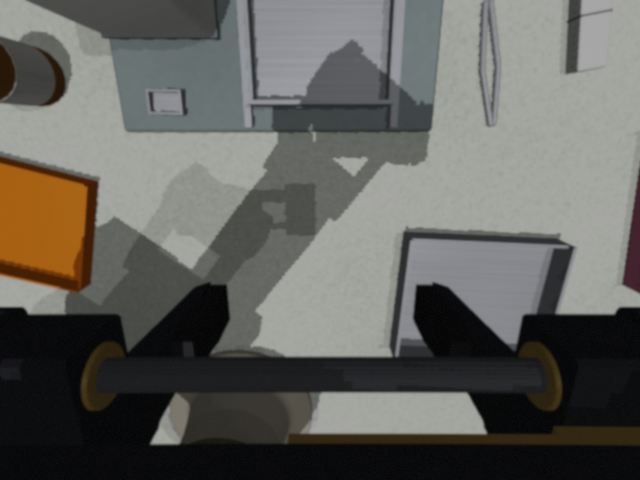

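The wrist view shows the bay tray at columns 250–392 with its front edge at about row 101. The plate's front corners are at (126,131) and (432,131), the mould at (166,101), and the second grey tray lies loose on the table at (480,290).

```bash
python3 - <<'E'
from fit import *
w=load('w1')
M=[(-.24,.19),(-.24,-.17)];W=onz(w,[(126,131),(432,131)],.025)
th,R,t,r=rigid(M,W[:,:2]); print(np.degrees(th),t,r)
for px,z in [((250,101),.07),((392,101),.07),((248,126),.037),((394,126),.037),((320,101),.07),((166,101),.037)]:
    p=onz(w,[px],z)[0]; print(px,p,'mach',R.T@(p[:2]-t), 'depthpt',depthpt(w,[px])[0])
a=onz(w,[(408,240),(572,250)],.03);print('big tray w',np.linalg.norm(a[0]-a[1]))
c=w['color'][60:150,100:450,::-1];cv2.imwrite('pics/c3.png',cv2.resize(c,None,fx=2.2,fy=2.2,interpolation=cv2.INTER_CUBIC))
E
```

```text
5.349243181067369 [ 0.67310072 -0.02765628] [[-0.0001239   0.00132326]
 [ 0.0001239  -0.00132326]]
(250, 101) [ 0.46050749 -0.01389977  0.07      ] mach [-0.2103849   0.03351588] depthpt [ 0.46043403 -0.01417093  0.07137382]
(392, 101) [ 0.47389708 -0.15794608  0.07      ] mach [-0.21048254 -0.11115136] depthpt [ 0.47372192 -0.1575806   0.07196581]
(248, 126) [ 0.43573236 -0.00589139  0.037     ] mach [-0.23430555  0.04379908] depthpt [ 0.43574805 -0.00616696  0.0383708 ]
(394, 126) [ 0.45101963 -0.17044414  0.037     ] mach [-0.23442551 -0.1214622 ] depthpt [ 0.45098763 -0.17019573  0.0382329 ]
(320, 101) [ 0.46716334 -0.0848919   0.07      ] mach [-0.21037637 -0.03778758] depthpt [ 0.4670845  -0.08490128  0.07110758]
(166, 101) [0.45345361 0.08499153 0.037     ] mach [-0.2081888   0.13263411] depthpt [0.45373358 0.08870669 0.02822413]
big tray w 0.21092838967879224
```

View pics/c3.png

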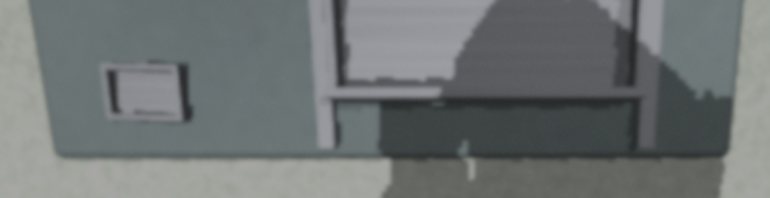

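View pics/t1.png

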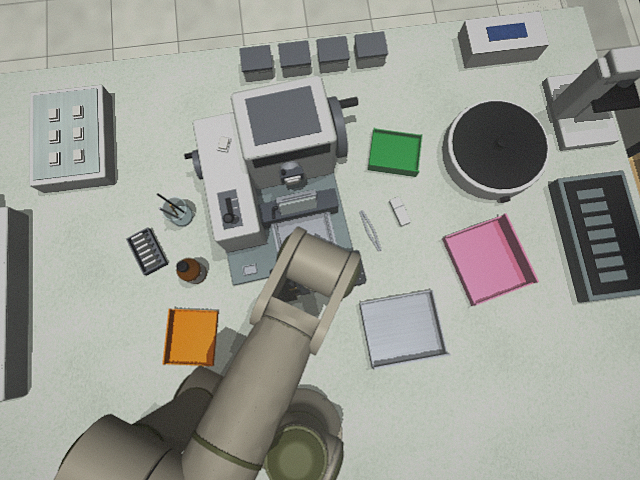

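Request:
jog_arm --increments "0 -17 20 0 0 0 60;0 -17 30 0 0 0 60;0 -18 30 0 0 0 60;0 -18 30 0 0 0 60;1 0 30 0 0 0 60;0 0 30 0 0 0 60;0 0 30 0 0 0 60;0 0 20 0 0 0 60"

```text
t: 2.55
eef_pos: [0.432, -0.0892, 0.0769]
tool_rot: [0.0, 0.74, -0.673, -0.001]
ft_force: [0.1, 0.1, 0.3]
finger_gap: 0.0598
```

Request:
jog_arm --increments "0 0 15 0 0 0 60;0 0 15 0 0 0 60;0 0 7 0 0 0 60;0 0 0 0 0 0 60;0 0 0 0 0 0 60"

```text
t: 3.05
eef_pos: [0.433, -0.0895, 0.0422]
tool_rot: [-0.0, 0.739, -0.673, 0.0]
ft_force: [-1.3, 0.3, 0.1]
finger_gap: 0.0601
```

```bash
python3 - <<'E'
from h import *
snap('wrist','w2'); s=snap('scene','s2'); o=env.observe(); print(o['t'],o['eef_pos'],o['tool_rot'],o['ft_force'],o['finger_gap'])
c=s['color'][180:340,230:430,::-1];cv2.imwrite('pics/c4.png',cv2.resize(c,None,fx=3.5,fy=3.5,interpolation=cv2.INTER_CUBIC))
E
```

```text
3.15 [ 0.43308285 -0.08945599  0.04237515] [-1.71839131e-04  7.39310634e-01 -6.73364230e-01  6.08471428e-04] [-0.70840511 -0.30438899  0.02028518] 0.05969556406175819
```

View pics/w2.png

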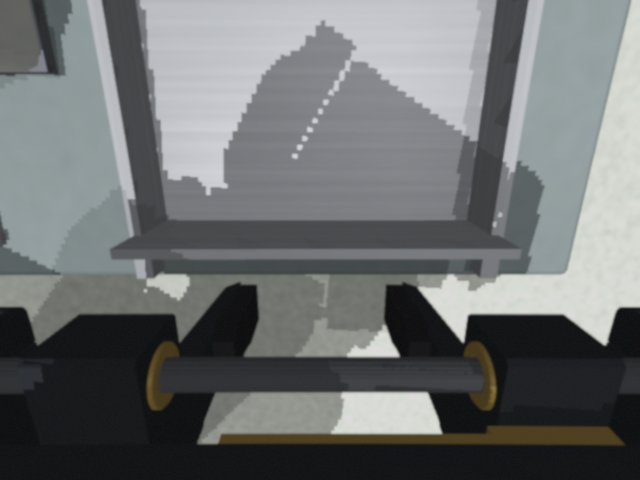

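View pics/c4.png

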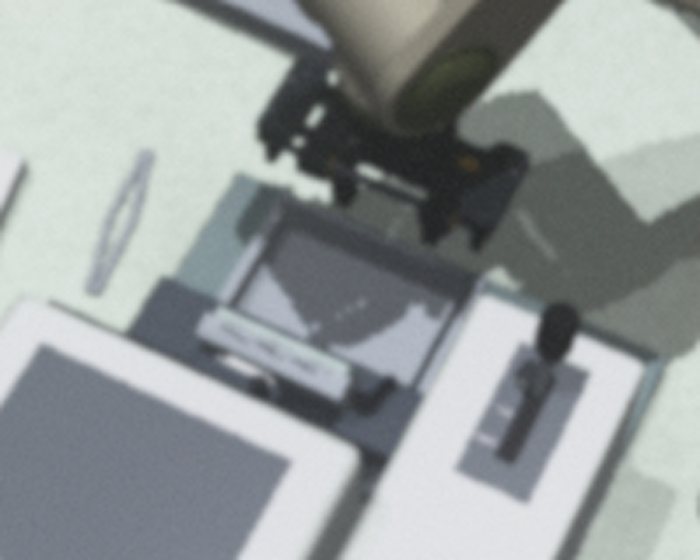

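The wrist view shows both fingers lined up just in front of the tray's front plate (row ~250), between the rails. Next I push along −tool y, slowly.

Request:
jog_arm --increments "0 -6 0 0 0 0 60;0 -6 0 0 0 0 60;0 -4 0 0 0 0 60;0 -4 0 0 0 0 60;0 -4 0 0 0 0 60;0 -4 0 0 0 0 60;0 -4 0 0 0 0 60;0 -4 0 0 0 0 60"

```text
t: 3.95
eef_pos: [0.468, -0.0857, 0.0417]
tool_rot: [0.001, 0.739, -0.673, -0.001]
ft_force: [-5.9, -0.1, 5.1]
finger_gap: 0.06
```

Request:
jog_arm --increments "0 -4 0 0 0 0 60;0 -4 0 0 0 0 60;0 -4 0 0 0 0 60;0 -4 0 0 0 0 60;0 -4 0 0 0 0 60"

```text
t: 4.45
eef_pos: [0.4879, -0.0838, 0.0417]
tool_rot: [0.001, 0.739, -0.673, -0.001]
ft_force: [-6.5, -0.3, 4.8]
finger_gap: 0.0603
```

Request:
jog_arm --increments "0 -3 0 0 0 0 60;0 -2 0 0 0 0 60;0 -2 0 0 0 0 60"

```text
t: 4.75
eef_pos: [0.4948, -0.0832, 0.0417]
tool_rot: [0.001, 0.739, -0.673, -0.001]
ft_force: [-6.5, -1.5, 4.6]
finger_gap: 0.06
```

Request:
jog_arm --increments "0 -1 0 0 0 0 60;0 -1 0 0 0 0 60"

```text
t: 4.95
eef_pos: [0.4967, -0.083, 0.0417]
tool_rot: [0.001, 0.739, -0.673, -0.001]
ft_force: [-6.6, -0.6, 5.5]
finger_gap: 0.0598
```

Request:
jog_arm --increments "0 -1 0 0 0 0 60;0 -1 0 0 0 0 60"

```text
t: 5.15
eef_pos: [0.4972, -0.0829, 0.0417]
tool_rot: [0.002, 0.739, -0.673, -0.003]
ft_force: [-20.9, -4.4, 15.3]
finger_gap: 0.0601
```

Request:
jog_arm --increments "0 -1 0 0 0 0 60;0 0 0 0 0 0 60"

```text
t: 5.35
eef_pos: [0.4972, -0.0829, 0.0417]
tool_rot: [0.003, 0.74, -0.673, -0.004]
ft_force: [-23.5, -4.0, 16.4]
finger_gap: 0.0602
```

The force rose sharply at TCP x 0.497, close to the expected home position. I back off and check.

Request:
jog_arm --increments "0 3 0 0 0 0 60;0 6 0 0 0 0 60;0 15 0 0 0 0 60;0 20 0 0 0 0 60;0 20 -10 0 0 0 60;0 5 -30 0 0 0 30;0 0 -30 0 0 0 0;0 0 -30 0 0 0 0"

```text
t: 6.15
eef_pos: [0.4315, -0.0892, 0.1429]
tool_rot: [-0.0, 0.739, -0.674, 0.0]
ft_force: [0.2, 0.3, 0.7]
finger_gap: 0.0382
```

Request:
jog_arm --increments "0 0 -40 0 0 0 0;0 0 -40 0 0 0 0;0 0 -40 0 0 0 0;0 0 -30 0 0 0 0;0 0 0 0 0 0 0"

```text
t: 6.65
eef_pos: [0.4328, -0.0897, 0.2952]
tool_rot: [-0.001, 0.739, -0.673, 0.004]
ft_force: [-0.1, -0.7, -0.6]
finger_gap: 0.0001
```

```bash
python3 - <<'E'
from h import *
s=snap('wrist','w3');snap('scene','s3'); o=env.observe(); print(o['t'],o['eef_pos'],o['tool_rot'],o['ft_force'],o['finger_gap'])
s=load('s3');c=s['color'][180:340,230:430,::-1];cv2.imwrite('pics/c5.png',cv2.resize(c,None,fx=3.5,fy=3.5,interpolation=cv2.INTER_CUBIC))
E
```

```text
6.75 [ 0.43163346 -0.08920647  0.2913128 ] [-9.69492403e-05  7.39252070e-01 -6.73428810e-01  7.16913767e-05] [-1.092574   -0.75727254  0.84959951] 0.0003270728405833695
```

View pics/w3.png

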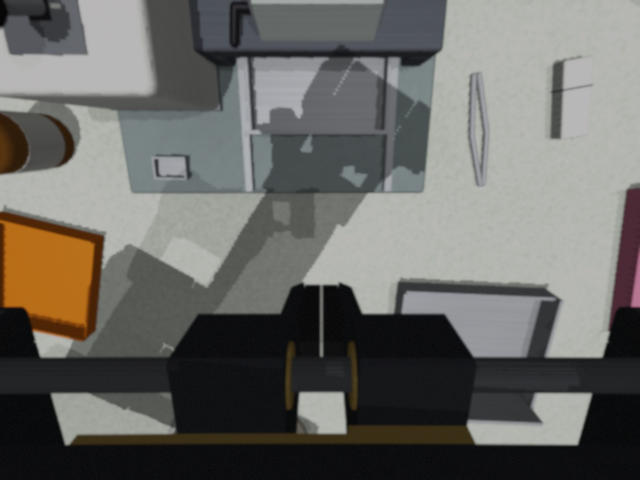

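View pics/c5.png

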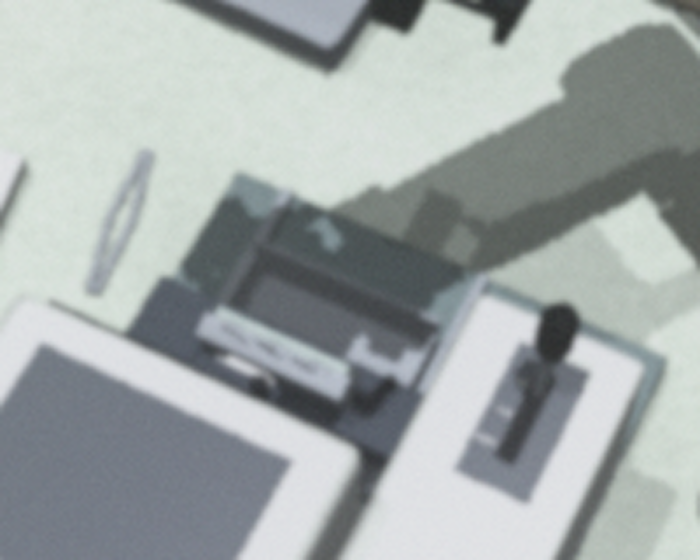

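```bash
python3 - <<'E'
from fit import *
w=load('w3')
M=[(-.24,.19),(-.24,-.17)];W=onz(w,[(131,191),(423,191)],.025)
th,R,t,r=rigid(M,W[:,:2]); print(np.degrees(th),t)
for px,z in [((252,134),.07),((318,134),.07),((384,134),.07),((166,167),.037)]:
    p=onz(w,[px],z)[0]; print(px,'mach',R.T@(p[:2]-t),depthpt(w,[px])[0])
E
```

```text
5.297159469135874 [ 0.67494878 -0.02625929]
(252, 134) mach [-0.17294746  0.02876498] [ 0.49898969 -0.00531597  0.02550516]
(318, 134) mach [-0.17287658 -0.03979244] [ 0.50617528 -0.08172558  0.02848734]
(384, 134) mach [-0.1728838  -0.10847785] [ 0.51322653 -0.15796417  0.02719433]
(166, 167) mach [-0.21000618  0.13665493] [0.45215912 0.09371541 0.02929015]
```

The tray front sits square at microtome x ≈ −172 ± 2 mm (home is −170), and the mould hasn't moved. Next is the lever.

Request:
jog_arm --increments "-25 -10 0 0 0 0 0;-30 -12 0 0 0 0 0;-30 -12 0 0 0 0 0;-30 -12 0 0 0 0 0;-30 -12 0 0 0 0 0;-32 -12 0 0 0 0 0;0 -6 0 0 0 0 0;0 0 0 0 0 0 0"

```text
t: 7.55
eef_pos: [0.4909, 0.0942, 0.2901]
tool_rot: [0.001, 0.74, -0.673, -0.001]
ft_force: [-0.0, -0.4, 0.7]
finger_gap: 0.0002
```

```bash
python3 - <<'E'
from h import *
s=snap('wrist','w4');snap('scene','s4'); o=env.observe(); print(o['t'],o['eef_pos'],o['tool_rot'],o['ft_force'],o['finger_gap'])
c,d=ray(s,[(320,240)])
t=np.array([.674,-.0265]);a=np.radians(5.35);R=np.array([[np.cos(a),-np.sin(a)],[np.sin(a),np.cos(a)]])
print('tcp mach',R.T@(o['eef_pos'][:2]-t))
p=R@[-.11,.135]+t; print('pred knob px',proj(s,[[*p,.244],[*p,.262]]))
E
```

```text
7.65 [0.4906532  0.09326039 0.29077802] [ 6.42260268e-04  7.38970986e-01 -6.73736644e-01 -6.35816433e-04] [-0.37806939 -1.54917698  0.35113835] 0.00044478658918997076
tcp mach [-0.17138169  0.13633385]
pred knob px [[323.23343908 160.40319026]
 [323.48707968 163.64711601]]
```

View pics/w4.png

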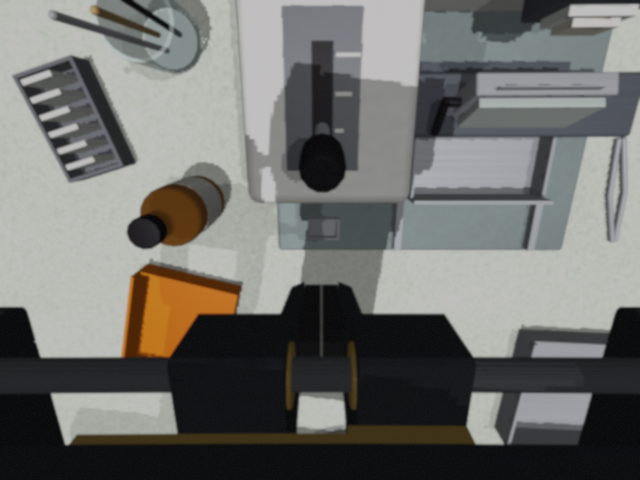

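View pics/s4.png

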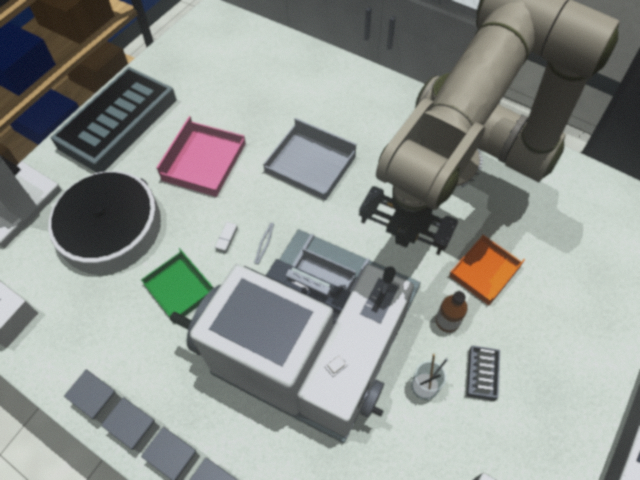

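The wrist view shows the knob at (322,162), in line with the closed fingers (column 320). I lower to knob height and push.

Request:
jog_arm --increments "0 0 20 0 0 0 0;0 0 20 0 0 0 0;0 0 10 0 0 0 0;0 -10 0 0 0 0 0;0 -10 0 0 0 0 0;0 -5 0 0 0 0 0;0 -5 0 0 0 0 0"

```text
t: 8.35
eef_pos: [0.5217, 0.0967, 0.2422]
tool_rot: [-0.0, 0.739, -0.673, 0.0]
ft_force: [-0.1, 0.4, 0.2]
finger_gap: 0.0006
```

Request:
jog_arm --increments "0 -5 0 0 0 0 0;0 -5 0 0 0 0 0;0 -5 0 0 0 0 0;0 -5 0 0 0 0 0;0 -5 0 0 0 0 0;0 -5 0 0 0 0 0"

```text
t: 8.95
eef_pos: [0.5506, 0.0996, 0.2423]
tool_rot: [0.0, 0.739, -0.673, -0.0]
ft_force: [-3.8, -0.2, 2.2]
finger_gap: 0.0005
```

Request:
jog_arm --increments "0 -5 0 0 0 0 0;0 -5 0 0 0 0 0;0 -5 0 0 0 0 0;0 -5 0 0 0 0 0;0 -5 0 0 0 0 0;0 -5 0 0 0 0 0;0 -5 0 0 0 0 0"

```text
t: 9.65
eef_pos: [0.5848, 0.1028, 0.242]
tool_rot: [0.001, 0.739, -0.673, -0.001]
ft_force: [-4.8, -0.8, 2.4]
finger_gap: 0.0006
```

Request:
jog_arm --increments "0 -4 0 0 0 0 0;0 -4 0 0 0 0 0;0 -4 0 0 0 0 0"

```text
t: 9.95
eef_pos: [0.5978, 0.104, 0.2414]
tool_rot: [0.0, 0.739, -0.673, -0.0]
ft_force: [-1.7, -0.2, -0.0]
finger_gap: 0.0003
```

Request:
jog_arm --increments "0 -2 0 0 0 0 0;0 -2 0 0 0 0 0"

```text
t: 10.15
eef_pos: [0.6019, 0.1043, 0.2416]
tool_rot: [-0.0, 0.739, -0.673, 0.0]
ft_force: [0.3, -0.3, -0.3]
finger_gap: 0.0005
```

The push force fell to zero past the hump, so the lever ran on. I nudge gently to confirm it is at the stop.

Request:
jog_arm --increments "0 -2 0 0 0 0 0;0 -2 0 0 0 0 0"

```text
t: 10.35
eef_pos: [0.6057, 0.1047, 0.2418]
tool_rot: [-0.0, 0.739, -0.673, 0.0]
ft_force: [-0.4, -0.3, -0.7]
finger_gap: 0.0006
```

Request:
jog_arm --increments "0 -1 0 0 0 0 0;0 -1 0 0 0 0 0"

```text
t: 10.55
eef_pos: [0.6075, 0.1049, 0.2417]
tool_rot: [-0.0, 0.739, -0.673, 0.0]
ft_force: [-0.3, -0.1, 0.4]
finger_gap: 0.0004
```

Request:
jog_arm --increments "0 10 0 0 0 0 0;0 20 0 0 0 0 0;0 30 0 0 0 0 0;0 30 0 0 0 0 0;0 25 -20 0 0 0 0;0 0 -30 0 0 0 0;0 0 0 0 0 0 0"

```text
t: 11.25
eef_pos: [0.4936, 0.0942, 0.2956]
tool_rot: [-0.002, 0.739, -0.673, 0.003]
ft_force: [0.1, -0.3, -0.4]
finger_gap: 0.0002
```

```bash
python3 - <<'E'
from h import *
s=snap('wrist','w5');s2=snap('scene','s5');s3=snap('top','t5'); o=env.observe(); print(o['t'],o['eef_pos'],o['ft_force'])
t=np.array([.674,-.0265]);a=np.radians(5.35);R=np.array([[np.cos(a),-np.sin(a)],[np.sin(a),np.cos(a)]])
for nm,q in [('w',s),('s',s2),('t',s3)]:
  for x,z in [(-.07,.25),(-.03,.244)]:
    p=R@[x,.135]+t; print(nm,x,proj(q,[[*p,z]]))
c=s2['color'][220:420,180:430,::-1];cv2.imwrite('pics/c6.png',cv2.resize(c,None,fx=2.8,fy=2.8,interpolation=cv2.INTER_CUBIC))
E
```

```text
11.4 [0.49287616 0.09415628 0.29107948] [-0.7230894  -0.62025208  0.85552266]
w -0.07 [[322.55936983  87.82241426]]
w -0.03 [[322.5433459    2.14394553]]
s -0.07 [[379.81197702 287.6805755 ]]
s -0.03 [[371.71294326 304.35488525]]
t -0.07 [[225.79343433 200.91696207]]
t -0.03 [[223.36513326 186.50216479]]
```

View pics/w5.png

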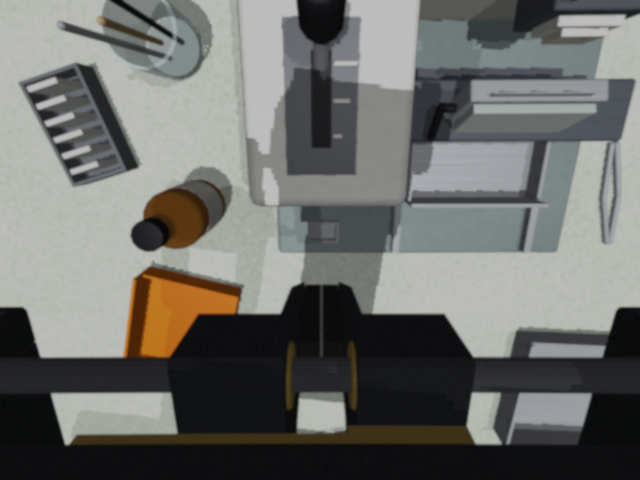

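View pics/c6.png

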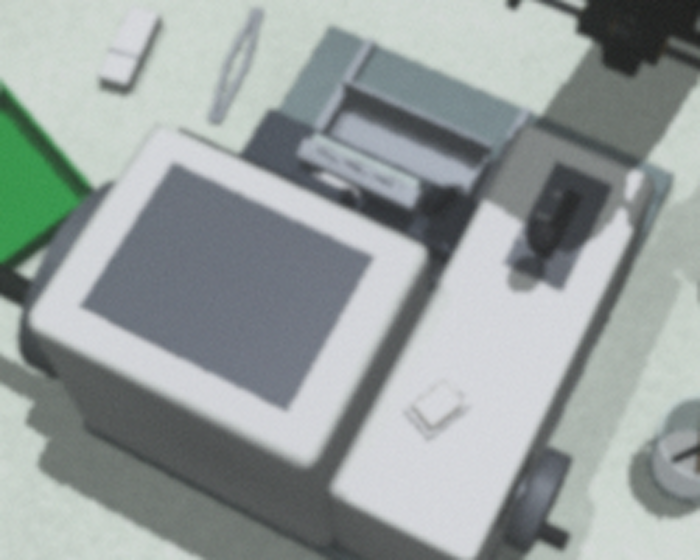

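```bash
python3 - <<'E'
from h import *
t=np.array([.674,-.0265]);a=np.radians(5.35);R=np.array([[np.cos(a),-np.sin(a)],[np.sin(a),np.cos(a)]])
for fn in ['scene0','s5','top0','t5','w4','w5']:
  s=load(fn); d=s['range_z'];v,u=np.mgrid[0:480,0:640]; 
  px=np.c_[u.ravel(),v.ravel()]; c,dr=ray(s,px); P=c+dr*d.ravel()[:,None]
  m=(P[:,:2]-t)@R; k=(np.abs(m[:,1]-.135)<.03)&(P[:,2]>.222)&(P[:,2]<.29)&(m[:,0]>-.14)&(m[:,0]<.02)&(d.ravel()>0)
  print(fn,k.sum(),'x range',np.percentile(m[k,0],[5,50,95]).round(4),'y',np.median(m[k,1]).round(4),'z',np.percentile(P[k,2],[5,50,95]).round(4))
E
```

```text
scene0 176 x range [-0.1186 -0.1027 -0.095 ] y 0.1398 z [0.2346 0.2561 0.2637]
s5 116 x range [-0.034  -0.0252 -0.0171] y 0.14 z [0.2404 0.2596 0.2646]
top0 91 x range [-0.1241 -0.1151 -0.1045] y 0.1367 z [0.2456 0.2596 0.2643]
t5 3 x range [-0.021  -0.0199 -0.0185] y 0.1385 z [0.2567 0.2589 0.2605]
w4 2215 x range [-0.1215 -0.1095 -0.0985] y 0.1362 z [0.2434 0.2615 0.2647]
w5 1831 x range [-0.0451 -0.0397 -0.0351] y 0.1358 z [0.2392 0.2539 0.2636]
```

The knob's front face measures microtome x −45 to −35 mm. That matches the second stop (predicted −44.6 to −36.4) and rules out a stick at the hump. The tray still sits home and the arm is clear, so I hand in.

```bash
python3 - <<'E'
from h import *
print(env.job_done()); print(env.observe()['t'])
E
```

```text
the job is handed in; nothing more can be done
None
the job is handed in; nothing more can be done
```

I did both jobs in the order asked, tray then lever, and handed in at about 11.4 s on the robot's clock with the arm clear of everything.

- **Tray:** I pushed the grey tray in the bay home with both fingertips. At the end the force rose from about 6 N to 24 N with no further motion. After backing off, its front plate measured square at microtome x −172 mm ± 2 (home is −170).
- **Lever:** I pushed the knob with closed fingers past both humps, until the push force fell to zero. After backing off, the wrist depth put the knob's front face at microtome x −45 to −35 mm, against −44.6 to −36.4 predicted for the second stop. The scene camera showed the knob moved about 78 to 80 mm (80 expected).
- **Odd readings:** The final nudge towards the lever's stop met no force, so I did not feel the stop itself. That fits a lever already resting there. My rough by-eye scene pixel for the knob was 3–4 px off the prediction, but the depth readings agreed. There was also an upward force on the tool while pushing the tray, up to 16 N at the stop. I saw no sign that the tray had tipped or lifted.
- **Bystanders:** I did not touch the blade holder or the other things. I remeasured only the mould, before the lever push. The wax block, forceps and the rest looked in place in the last pictures, but I did not measure them.

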